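Find the reagent bottle full of steel shot and put it in the tray

TASK

Three identical cream reagent bottles with red caps stand on the cabinet; one is full of steel shot and the other two are empty. Find the full one by lifting them to feel their weight, and stand it upright in the grey tray. Leave the two empty bottles standing where they were, and do not drop a bottle or knock one over.

Things in the scene. Friction and masses are not known exactly. Their poses are not given: they have to be found in the camera images.
- bottle_a_mid (a point): One of three closed plastic reagent bottles that look exactly alike: cream body with a printed label, narrower red screw cap, 86 mm tall over all; the straight round body is 40 mm in diameter. Two of the three are empty (about 40 to 65 g) and one is full of steel shot (about 300 to 400 g); where the full one stands changes and can only be felt by lifting. This point is on its axis at half height, 43 mm above its foot; its z axis points up the bottle.
- bottle_b_mid (a point): Another of the three closed plastic reagent bottles that look exactly alike: cream body with a printed label, narrower red screw cap, 86 mm tall over all; the straight round body is 40 mm in diameter. Weight: see the first bottle. This point is on its axis at half height, 43 mm above its foot; its z axis points up the bottle.
- bottle_c_mid (a point): The last of the three closed plastic reagent bottles that look exactly alike: cream body with a printed label, narrower red screw cap, 86 mm tall over all; the straight round body is 40 mm in diameter. Weight: see the first bottle. This point is on its axis at half height, 43 mm above its foot; its z axis points up the bottle.
- tray: Shallow open grey plastic tray that stands fast on the cabinet top, 90 mm along its x and 80 mm along its y, walls 16 mm high with a 5 mm rolled rim (top at 18.5 mm), flat floor 3 mm thick, 84 x 74 mm inside. Origin at the centre of its underside, on the cabinet top (z = 0); z up.
Not all that is in view belongs to the job. Leave any yellow look-alike of the part that bears bottle_c_mid alone.

How it is judged:
By the outcome, as a careful person would: the job done as asked, in the order asked, and still so for the second after the job is handed in, with the robot touching nothing.
It also fails if it takes over 64 s, if anything falls off the work surface, if the arm or the gripper's body presses on something with over 40 N, if the wrist force passes 120 N, or if a joint passes its speed limit or range.

ROBOT

A 7-joint arm with a two-finger parallel gripper is mounted at the origin on a cart in front of the work surface, level with it; the furniture and walls round the work are solid. World frame = base frame: x ahead of the robot, y to its left, z up, the work surface at z = 0. Lengths are in m, angles in rad, forces in N, time in s.
With the tool pointing down it reaches from about 0.425 to 0.925 m from the base axis. Payload 6.8 kg.
Tool frame: the origin (TCP) lies at the very end of the fingers, on their centre line; the grasp point (between the pads) lies 19 mm behind it; z points along the fingers, y is the line along which they close (so a half turn about z gives the same grasp; the last joint's range is limited). The gripper opens to 85 mm and grips with 20 to 120 N. Pads are 22 mm wide; open, the fingers measure 114 mm over their backs; the gripper's body (76 mm by 85 mm) begins 54 mm behind the grasp point. The pads swing forward as they close: fully open they stand 13 mm farther back than shut.
Start: joints at [-1.241, 0.477, 0.022, 1.555, -0.011, 1.109, -0.083], TCP at [0.286, 0.611, 0.231] pointing down, gripper open.
Joint ranges: [-2.96, 2.96], [-0.34, 2.1], [-1.41, 1.46], [0.24, 2.44], [-1.37, 4.51], [0.17, 1.92], [-2.96, 2.96]. Speed limits (rad/s): [2.39, 2.39, 3.14, 3.14, 3.14, 3.14, 3.14].

INTERFACE

Orientations are given as a rotation vector (axis times angle).
In Python, from bench import get_obs, viewer, r gives the robot as it stands. The module is installed in compiled form; this text tells all that it offers.
- The arm moves only by the tool play_rows, never from a script. Its argument "commands" is a list that holds one entry, the list of rows, each a list of 5 numbers: the gripper's target within -1 to 1 (shut at 1, half-way at 0, fully open at -1), then the shift along the tool's x, y, z scaled (see below), then the turn about the tool's z scaled (see below). A call has 1 to 12 rows; each row is the pose to reach, as a shift and turn from the pose commanded when the call began, along the tool's axes at that moment; what a row does not reach only later rows make up. The controller multiplies each number of a shift by 0.2 m and each number of a turn by pi/2 rad. A row lasts 1/12 s, in which the tool goes at most 41.7 mm and 7.16 degrees, less where a joint would pass 70% of its speed; a pose out of reach is approached as far as the arm can. A call with a number of a shift or a turn outside -1 to 1 is refused whole. A call with a gripper value outside its range is refused whole. The fingers move at their own pace and stop on an object; "grip_force" is the grip in N (left out, the last holds). Time passes only in rows, so rows that repeat a pose let the fingers close. It gives the time, the measured TCP pose, the force, the opening and the grip force at its end, in the units of the state.
- get_obs(): the state, without advancing time (a new reading comes with each control period).
- viewer.grab_frame(name): name is "scene" or "top"; returns a dict with "pixels" (384x512x3 uint8, red, green, blue), "fovy" (degrees; the focal length in pixels is half the picture's height over the tangent of half this angle, whatever the lens; pixels are square), "cx", "cy" (the principal point, pixels), "distortion" ([k1, k2, p1, p2, k3] as OpenCV has them; the pictures are not rectified), "world_to_cam" (4x4, takes a point from world to camera coordinates). Camera axes: x right, y up, looking along -z (the intrinsics and any distortion apply to the point x, -y, -z); pixel columns grow to the right and rows downward; lengths in m; the calibration is good to about 2 mm. A picture is of the moment at which its call begins. There is no depth.
- r.hand_in(): hands the job in; it is judged then, once.
Trained networks look in a picture, given as the dict that the camera call returned (one of the last four; its "shot" number tells which), for a name from the list of things; names that differ only in an ending like _2 or _b are one class to them, and where a whole thing is asked for, a point or a joint stands for the part that bears it (a point fixed in the world has none). Each returns a list of dicts, best first, with "score" (0 to 1); they miss things now and then, are a little off and sometimes report something else, mostly with a low value. They report only what shows in the picture. A call takes as long as a camera call. They do not tell look-alikes from the thing itself.
- viewer.trace(picture, thing): "pixels" (384x512 bool, what is visible of it) and "rect" ([left, top, right, bottom] in pixels, round what is visible of it).
The state is a dict: "clock": time; "joints": joint angles; "qvel": joint speeds; "tau": joint torques, N m; "tcp_pos": TCP position; "orientation": TCP orientation; "contact_force": force on the tool from outside, world axes, zero at the start; "moment": the same for the moment, N m; "grip_width": finger opening in m; "gripper_force": force on a finger pad.
Only numpy, scipy, OpenCV 4.12 (cv2) and the standard library are available. Lean on these libraries where they do the work, as an engineer would, in place of code of your own. Each camera call takes 0.05 s, during which the arm holds its last target. There are 200 camera calls.

## Working session

There is one attempt and no reset: what is moved stays moved. The work goes in short steps, Python scripts to look and compute and a tool call to move; the robot and the scene stay as the last step left them, time stands still between calls to the robot, and variables do not carry over. Pictures are saved under pics/ and viewed, at most 10 in all, crops included, and the job is handed in when it is done.

Besides the shell and the picture viewer there is one more tool, called after "Call:" as name([rows], argument=value, ...), one row to a line, values as JSON. play_rows: Moves the arm, as the interface text tells. Shifts and turns lie within -1 to 1; 1 stands for 0.2 m of shift or pi/2 rad of turn. Its arguments: {"type":"object","properties":{"commands":{"type":"array","items":{"type":"array","items":{"type":"array","items":{"type":"number","minimum":-1,"maximum":1}}}},"grip_force":{"type":"number"}},"required":["commands"]}

```bash
mkdir -p pics
cat > h.py <<'E'
import numpy as np, cv2
from bench import get_obs, viewer, r
def K(p):
    h=p["pixels"].shape[0]; f=h/2/np.tan(np.radians(p["fovy"])/2)
    return np.array([[f,0,p["cx"]],[0,f,p["cy"]],[0,0,1.]])
F=np.diag([1,-1,-1.])
def proj(p,X):
    M=np.array(p["world_to_cam"]); X=np.atleast_2d(X).astype(float)
    c=(X@M[:3,:3].T+M[:3,3])@F
    return cv2.projectPoints(c,np.zeros(3),np.zeros(3),K(p),np.array(p["distortion"],float))[0].reshape(-1,2)
def back(p,uv,z):
    M=np.array(p["world_to_cam"]); R=M[:3,:3]; o=-R.T@M[:3,3]
    n=cv2.undistortPoints(np.array(uv,float).reshape(-1,1,2),K(p),np.array(p["distortion"],float)).reshape(-1,2)
    d=(np.c_[n,np.ones(len(n))]@F)@R
    return o+d*((z-o[2])/d[:,2])[:,None]
def save(p,n): cv2.imwrite(f"pics/{n}.png",p["pixels"][:,:,::-1])
E
python3 - <<'E'
from h import *
o=get_obs(); print(o)
ims=[]
for n in ("scene","top"):
    p=viewer.grab_frame(n); ims.append(p["pixels"])
    M=np.array(p["world_to_cam"]); print(n,p["shot"],-M[:3,:3].T@M[:3,3],p["fovy"])
    for t in ("bottle_a_mid","tray"):
        for q in viewer.trace(p,t): 
            m=q["pixels"]; ys,xs=np.nonzero(m); print(t,round(q["score"],2),q["rect"],xs.mean(),ys.mean(),m.sum())
    save(p,n)
E
```

```text
{'clock': 0.0, 'joints': array([-1.24110483,  0.47781308,  0.02236761,  1.55644715, -0.01149347,
        1.10927931, -0.08310175]), 'qvel': array([-0.00079759,  0.00108876, -0.00145134,  0.00016799, -0.00029822,
        0.00288685,  0.00125025]), 'tau': array([ 2.90446669e-04, -5.96472967e+01,  1.60828885e+00, -2.81193334e+01,
        1.25757518e-02,  9.57451179e-03,  3.39736653e-05]), 'tcp_pos': array([0.28594265, 0.61079802, 0.23031937]), 'orientation': array([-6.82152634e-01, -3.06638832e+00,  2.83035706e-03]), 'contact_force': array([ 0.28250563, -0.11301423,  0.54109663]), 'moment': array([-0.02068872, -0.05023101,  0.01334827]), 'gripper_force': 0.0, 'grip_width': 0.08484174094289847}
scene 1 [ 0.09871595 -0.27797048  0.54372015] 45.89976826190109
bottle_a_mid 0.67 [244.1, 157.0, 264.0, 196.2] 253.0 178.04270986745215 679
tray 0.68 [199.0, 224.8, 266.1, 273.3] 229.81359961959106 248.4793152639087 2103
top 2 [0.40546052 0.27862552 0.89239363] 57.550376627265976
bottle_a_mid 0.74 [214.3, 153.0, 230.9, 176.4] 222.34657039711192 162.32129963898916 277
tray 0.69 [251.3, 200.8, 290.0, 241.6] 270.830081300813 219.66178861788617 1230
```

View pics/scene.png

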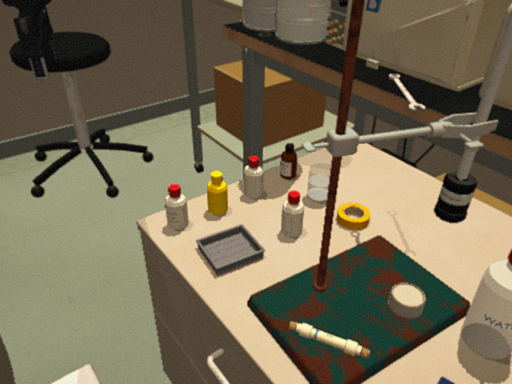

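View pics/top.png

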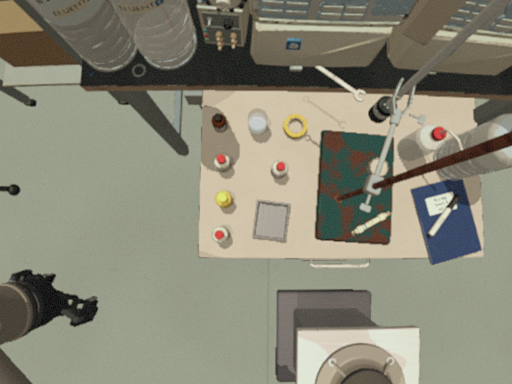

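The scene view shows three red-capped cream bottles at (176,208), (254,178) and (292,215). The tray is at (230,248). Possible confusions are the yellow bottle (217,194), the brown bottle with a black cap (289,162) and the large wash bottle (495,310). In the top view the red caps are at (220,234), (222,162) and (279,169), yellow is at (224,199) and the tray at (271,220).

Run:
```python
from h import *
P={n:viewer.grab_frame(n) for n in ("scene","top")}
def caps(p,box):
    x0,y0,x1,y1=box; hsv=cv2.cvtColor(p["pixels"],cv2.COLOR_RGB2HSV)
    m=((hsv[...,0]<8)|(hsv[...,0]>170))&(hsv[...,1]>130)&(hsv[...,2]>90)
    k=np.zeros_like(m);k[y0:y1,x0:x1]=m[y0:y1,x0:x1]
    ys,xs=np.nonzero(k); return [xs.mean(),ys.mean()],k.sum(),[xs.min(),ys.min(),xs.max(),ys.max()]
for a,b in (((208,222,236,248),(160,180,192,205)),((208,150,236,174),(240,150,266,175)),((268,158,292,184),(280,185,306,208))):
    c,n,bb=caps(P["top"],a); c2,n2,bb2=caps(P["scene"],b)
    print("top",np.round(c,1),n,bb,back(P["top"],[c],.082).round(3),"scene",np.round(c2,1),n2,bb2,back(P["scene"],[c2],.077).round(3))
for n in P:
    t=viewer.trace(P[n],"tray")[0]["pixels"].astype(np.uint8)
    cs=max(cv2.findContours(t,0,2)[0],key=cv2.contourArea)
    w=back(P[n],cs.reshape(-1,2),.0165 if n=="top" else .012)[:,:2].astype(np.float32)
    print(n,"tray",cv2.minAreaRect(w))
p=P["top"]
print("yellow",back(p,[[224,198]],.08), "brown",back(p,[[219,122]],.07),"beaker",back(p,[[258,122]],.04))
print("rodbase",back(p,[[338,198]],0.01),"gripper proj",proj(p,[[.286,.611,.231]]),"edges",back(p,[[202,92],[200,258],[480,258]],0).round(3),"board",back(p,[[320,132],[317,241]],.01).round(3))
print("base",proj(p,[[0,0,0]]))
s=P["scene"]
print("clamp/shelf; edge", back(p,[[200,88],[340,100]],0.0).round(3))
c=cv2.resize(P["top"]["pixels"][85:265,190:400],None,fx=3.3,fy=3.3,interpolation=3); cv2.imwrite("pics/crop.png",c[:,:,::-1])
```

```text
top [218.6 234.5] 51 [np.int64(215), np.int64(231), np.int64(222), np.int64(238)] [[0.389 0.353 0.082]] scene [173.7 189.7] 117 [np.int64(168), np.int64(184), np.int64(179), np.int64(197)] [[0.391 0.355 0.077]]
top [220.6 158.5] 54 [np.int64(217), np.int64(155), np.int64(224), np.int64(162)] [[0.566 0.352 0.082]] scene [253.1 160.3] 105 [np.int64(248), np.int64(155), np.int64(259), np.int64(167)] [[0.571 0.355 0.077]]
top [280.4 166. ] 52 [np.int64(277), np.int64(162), np.int64(284), np.int64(170)] [[0.55  0.211 0.082]] scene [293.8 196.1] 113 [np.int64(288), np.int64(190), np.int64(299), np.int64(204)] [[0.555 0.211 0.077]]
scene tray ((0.4266186058521271, 0.22684666514396667), (0.10255830734968185, 0.10205447673797607), 83.09320831298828)
top tray ((0.4253477156162262, 0.2282639741897583), (0.08311136811971664, 0.0939396545290947), 83.20344543457031)
yellow [[0.47334812 0.34257456 0.08      ]] brown [[0.65868395 0.35921568 0.07      ]] beaker [[0.66904223 0.26424547 0.04      ]]
rodbase [[0.48225887 0.05759768 0.01      ]] gripper proj [[ 76.08966558 287.65069451]] edges [[ 0.763  0.414  0.   ]
 [ 0.327  0.407  0.   ]
 [ 0.326 -0.331  0.   ]] board [[0.654 0.102 0.01 ]
 [0.373 0.112 0.01 ]]
base [[359.20344342 387.52878552]]
clamp/shelf; edge [[0.774 0.419 0.   ]
 [0.747 0.044 0.   ]]
```

View pics/crop.png

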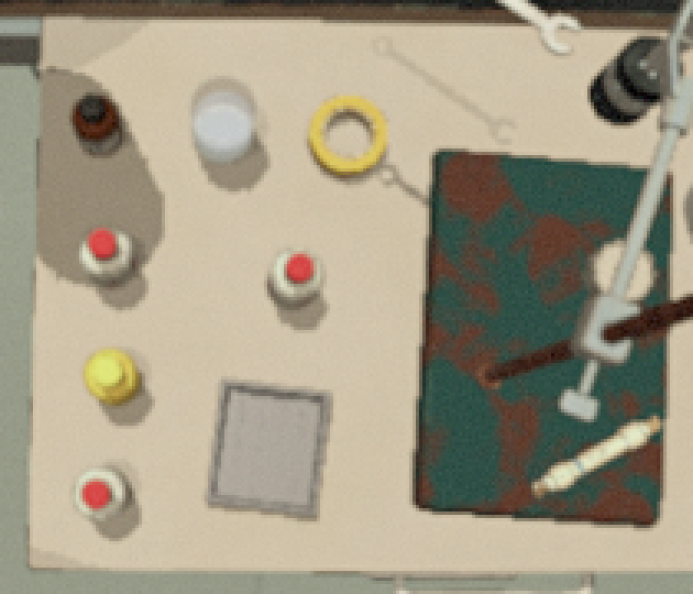

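The crop confirms the choice: three bottles with red caps and cream bodies, at crop (100,250), (297,270) and (97,492). I'm leaving out the yellow one at (112,375), the brown one at (97,112) and the beaker. I'll keep the present tool yaw, since the fingers clear every neighbour with it.

```bash
cat >> h.py <<'E'
from scipy.spatial.transform import Rotation as Ro
def to(x,y,z):
    o=get_obs(); R=Ro.from_rotvec(o["orientation"]).as_matrix()
    print("t",o["clock"],"tcp",o["tcp_pos"].round(4),"cmd",((np.array([x,y,z])-o["tcp_pos"])@R/0.2).round(3),"F",o["contact_force"].round(2),"w",round(o["grip_width"],4))
E
python3 -c "
from h import *
to(.39,.354,.15)"
```

```text
t 0.5 tcp [0.2862 0.6113 0.2313] cmd [-1.016 -0.945  0.406] F [ 0.05 -0.31  1.03] w 0.0855
```

Call:
play_rows([
  [[-0.5,-0.25,-0.23,0.1,0],[-0.5,-0.5,-0.47,0.2,0],[-0.5,-0.75,-0.7,0.3,0],[-0.5,-1,-0.94,0.4,0],[-0.5,-1,-0.94,0.4,0],[-0.5,-1,-0.94,0.4,0],[-0.5,-1,-0.94,0.4,0],[-0.5,-1,-0.94,0.4,0],[-0.5,-1,-0.94,0.4,0],[-0.5,-1,-0.94,0.4,0]],
], grip_force=30)

```text
clock: 1.33
tcp_pos: [0.3877, 0.357, 0.1517]
orientation: [0.682, 3.067, 0.002]
contact_force: [-0.4, 0.6, 0.4]
grip_width: 0.0641
gripper_force: 0.0
```

```bash
python3 -c "
from h import *
to(.39,.354,.024)
for n in ('scene','top'):
  p=viewer.grab_frame(n); save(p,n+'2'); print(proj(p,[get_obs()['tcp_pos'],[.39,.354,.086]]))
a=cv2.imread('pics/scene2.png')[90:280,120:340];b=cv2.imread('pics/top2.png')[85:275,170:390]
cv2.imwrite('pics/c2.png',cv2.resize(np.hstack([a,b]),None,fx=1.8,fy=1.8))
"
```

```text
t 1.3333 tcp [0.3877 0.357  0.1517] cmd [-0.017 -0.01   0.638] F [-0.39  0.65  0.43] w 0.0641
[[166.79207711 153.7559509 ]
 [172.90285072 186.04358323]]
[[213.27938808 235.80684021]
 [218.18866076 233.92410163]]
```

View pics/c2.png

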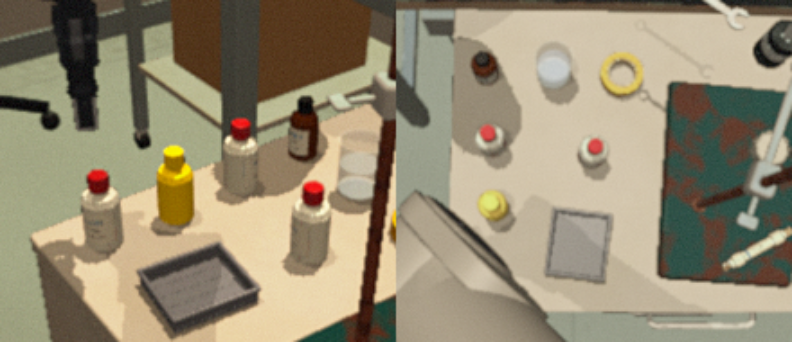

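The left half shows the fingertips at about (167,148) in the scene frame, where the TCP should project, above and just left of bottle A's cap. The top view is blocked by the arm there. Descending on A, closing, then lifting.

Call:
play_rows([
  [[-0.5,-0.017,-0.01,0,0],[-0.5,-0.017,-0.01,0.1,0],[-0.5,-0.017,-0.01,0.2,0],[-0.5,-0.017,-0.01,0.3,0],[-0.5,-0.017,-0.01,0.4,0],[-0.5,-0.017,-0.01,0.48,0],[-0.5,-0.017,-0.01,0.56,0],[-0.5,-0.017,-0.01,0.63,0],[-0.5,-0.017,-0.01,0.63,0],[-0.5,-0.017,-0.01,0.63,0]],
])

```text
clock: 2.27
tcp_pos: [0.3894, 0.3534, 0.025]
orientation: [-0.68, -3.066, 0.002]
contact_force: [-0.1, 0.5, 0.9]
grip_width: 0.0642
gripper_force: 0.0
```

Call:
play_rows([
  [[0,0,0,0,0],[0.1,0,0,0,0],[0.2,0,0,0,0],[0.3,0,0,0,0],[0.3,0,0,0,0],[0.3,0,0,0,0],[0.3,0,0,0,0],[0.3,0,0,0,0]],
], grip_force=30)

```text
clock: 2.93
tcp_pos: [0.3903, 0.3537, 0.0264]
orientation: [0.682, 3.066, 0.003]
contact_force: [-1.5, -1.3, 6.2]
grip_width: 0.0397
gripper_force: 30.2
```

```bash
python3 -c "
from h import *
to(.39,.354,.024); o=get_obs();print(o['gripper_force'],o['tau'].round(2))
p=viewer.grab_frame('scene'); save(p,'s3')
cv2.imwrite('pics/c3.png',cv2.resize(cv2.imread('pics/s3.png')[130:270,120:320],None,fx=3,fy=3))
"
```

```text
t 2.9333 tcp [0.3903 0.3537 0.0264] cmd [0.002 0.001 0.012] F [-1.52 -1.34  6.25] w 0.0397
30.175840258598328 [ 2.100e-01 -4.782e+01  2.220e+00 -1.580e+01  6.000e-02 -4.300e-01
 -3.000e-02]
```

View pics/c3.png

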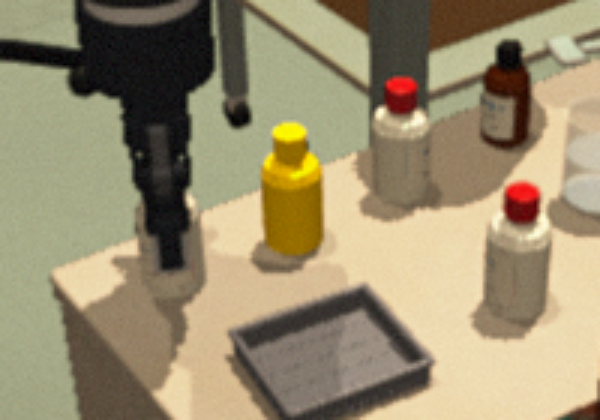

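The fingers straddle the bottle body centrally, at about (176,208) in full-frame pixels, with an opening of 39.7 mm that matches the 40 mm diameter. Lifting 40 mm straight up to weigh it.

Call:
play_rows([
  [[0.3,0,0,-0.05,0],[0.3,0,0,-0.1,0],[0.3,0,0,-0.15,0],[0.3,0,0,-0.2,0],[0.3,0,0,-0.2,0],[0.3,0,0,-0.2,0],[0.3,0,0,-0.2,0],[0.3,0,0,-0.2,0],[0.3,0,0,-0.2,0],[0.3,0,0,-0.2,0]],
])

```text
clock: 3.82
tcp_pos: [0.3896, 0.3528, 0.0648]
orientation: [-0.682, -3.066, 0.001]
contact_force: [1.2, -0.9, -4.4]
grip_width: 0.0391
gripper_force: 31.1
```

```bash
python3 -c "
from h import *
f=[]
for i in range(6):
  viewer.grab_frame('top'); f.append(get_obs()['contact_force'][2])
print(np.round(f,2)); to(.39,.354,.024)"
```

```text
[-3.64 -3.74 -3.83 -3.26 -2.71 -3.12]
t 4.1167 tcp [0.3898 0.353  0.0652] cmd [0.001 0.005 0.206] F [-0.31  0.26 -3.12] w 0.0392
```

The reading is about -3.4 N against a zero of about +0.5 N, so roughly 0.35–0.4 kg. An empty bottle would pull only about 0.5 N, so A is the full one. Carrying it over the tray.

Call:
play_rows([
  [[0.3,0,0,-0.07,0],[0.3,0,0,-0.14,0],[0.3,0,0,-0.2,0],[0.3,-0.04,-0.05,-0.2,0],[0.3,-0.12,-0.14,-0.2,0],[0.3,-0.2,-0.23,-0.2,0],[0.3,-0.28,-0.32,-0.2,0],[0.3,-0.36,-0.41,-0.2,0],[0.3,-0.41,-0.47,-0.2,0],[0.3,-0.43,-0.49,-0.2,0],[0.3,-0.43,-0.49,-0.2,0],[0.3,-0.43,-0.49,-0.2,0]],
])

```text
clock: 5.12
tcp_pos: [0.426, 0.2279, 0.105]
orientation: [-0.683, -3.066, -0.0]
contact_force: [0.6, 1.2, -3.3]
grip_width: 0.0394
gripper_force: 31.2
```

```bash
python3 -c "
from h import *
p=viewer.grab_frame('scene'); save(p,'s4')
cv2.imwrite('pics/c4.png',cv2.resize(cv2.imread('pics/s4.png')[110:290,130:330],None,fx=3,fy=3))
to(.426,.2275,.0295)
"
```

```text
t 5.1667 tcp [0.4259 0.2287 0.1051] cmd [-0.003 -0.006  0.378] F [ 0.21 -0.06 -3.07] w 0.039
```

View pics/c4.png

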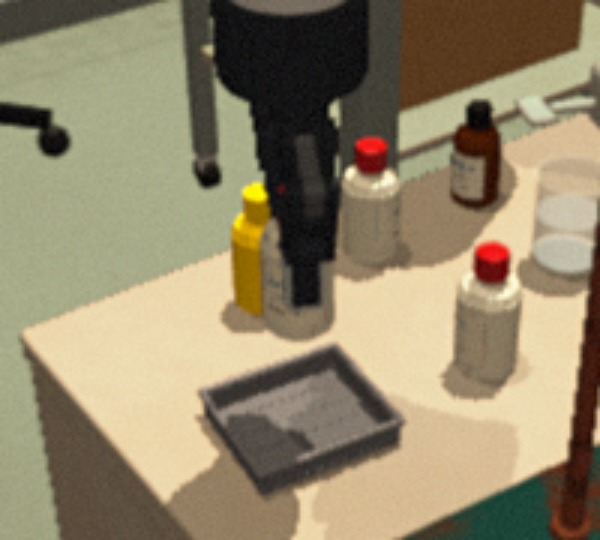

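The bottle hangs upright in the fingers (foot at about (229,221) full-frame), above the tray at (230,248) as the height implies. Lowering it.

Call:
play_rows([
  [[0.3,0,0,0.06,0],[0.3,0,0,0.12,0],[0.3,0,0,0.18,0],[0.3,0,0,0.24,0],[0.3,0,0,0.29,0],[0.3,0,0,0.32,0],[0.3,0,0,0.34,0],[0.3,0,0,0.355,0],[0.3,0,0,0.365,0],[0.3,0,0,0.365,0],[0.3,0,0,0.365,0],[0.3,0,0,0.365,0]],
])

```text
clock: 6.17
tcp_pos: [0.4265, 0.228, 0.0327]
orientation: [0.682, 3.066, 0.001]
contact_force: [0.2, -0.5, -3.7]
grip_width: 0.0389
gripper_force: 31.2
```

Not yet touching; lowering in 1 mm steps.

Call:
play_rows([
  [[0.3,0,0,0.005,0],[0.3,0,0,0.01,0],[0.3,0,0,0.015,0],[0.3,0,0,0.015,0],[0.3,0,0,0.015,0]],
])

```text
clock: 6.58
tcp_pos: [0.4263, 0.2279, 0.0295]
orientation: [0.682, 3.066, 0.0]
contact_force: [-0.1, -0.4, 1.0]
grip_width: 0.0393
gripper_force: 31.5
```

The force has gone from -3.7 N to +1 N, so the tray now carries the weight. Opening gently, then retreating.

Call:
play_rows([
  [[0.3,0,0,0.003,0],[0.3,0,0,0.003,0],[0,0,0,0.003,0],[-0.1,0,0,0.003,0],[-0.2,0,0,0.003,0],[-0.35,0,0,0.003,0],[-0.5,0,0,0.003,0],[-0.5,0,0,0.003,0],[-0.5,0,0,0.003,0],[-0.5,0,0,0.003,0]],
])

```text
clock: 7.42
tcp_pos: [0.4262, 0.2278, 0.0287]
orientation: [-0.682, -3.067, 0.0]
contact_force: [-0.2, -0.0, 0.2]
grip_width: 0.0637
gripper_force: 0.0
```

Call:
play_rows([
  [[-0.5,0,0,-0.05,0],[-0.5,0,0,-0.1,0],[-0.5,0,0,-0.2,0],[-0.5,0,0,-0.3,0],[-0.5,0,0,-0.4,0],[-0.5,0,0,-0.5,0],[-0.5,0,0,-0.6,0],[-0.5,0,0,-0.7,0],[-0.5,0,0,-0.8,0],[-0.5,0,0,-0.9,0],[-0.5,0,0,-1,0],[-0.5,0,0,-1,0]],
])

```text
clock: 8.42
tcp_pos: [0.4281, 0.2289, 0.2337]
orientation: [0.682, 3.062, 0.01]
contact_force: [0.6, -0.3, 0.8]
grip_width: 0.0639
gripper_force: 0.0
```

```bash
python3 -c "
from h import *
p=viewer.grab_frame('scene'); save(p,'s5')
cv2.imwrite('pics/c5.png',cv2.resize(cv2.imread('pics/s5.png')[110:290,130:330],None,fx=3,fy=3))
to(.426,.2275,.0295)
f=[]
for i in range(6):
  viewer.grab_frame('top'); f.append(get_obs()['contact_force'][2])
print(np.round(f,2))
"
```

```text
t 8.4667 tcp [0.4273 0.2285 0.2317] cmd [ 0.006 -0.012  1.011] F [0.42 0.89 0.03] w 0.064
[-0.97 -1.72 -0.17 -0.13 -0.05 -0.02]
```

View pics/c5.png

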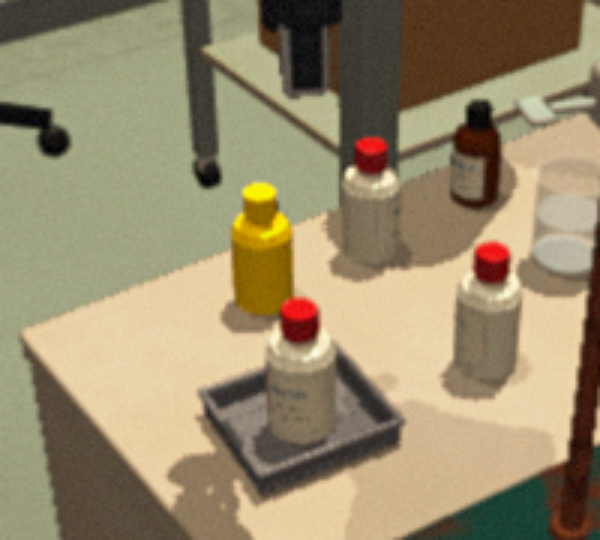

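The bottle stands upright inside the tray at about (230,240), and the other bottles are untouched. With the hand empty the force reads about 0 N against about -3.5 N loaded, which confirms this is the full bottle. Handing in.

```bash
python3 -c "
from h import *
print(r.hand_in())"
```

```text
the job is handed in; nothing more can be done
None
```

The full bottle, which felt like about 0.35–0.4 kg when lifted, now stands upright in the grey tray; I never touched the two empty ones (it was the first I lifted), and the job is handed in after about 9 s of the 64 s allowed.

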